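Slide the pepper mill back into its bay

TASK

Put the tall dark pepper mill away in the empty bay of the spice caddy: with the fingertips, push it low on its body so that it slides upright over the worktop, through the open front of the bay, until its foot stands against the bay's back wall, then take the hand away. Do not pinch, lift or tip it, and leave the white salt mill, the oil bottle, the mug, the bowl and the jar where they stand.

Things in the scene. Friction and masses are not known exactly. Their poses are not given: they have to be found in the camera images.
- pepper_mill: Tall narrow pepper mill, dark wood, steel ball on top; loose, upright, 0.3 kg, 211 mm tall. Origin: centre of its underside; z up its axis. Foot 56 mm across with straight sides to 50 mm height, waist 34 mm across at 110 mm, head 48 mm at 170 mm. Top-heavy: slides if pushed within about 20 mm of the worktop, may tip if pushed higher. Starts left or right in front of the caddy.
- salt_mill: Bystander: the same shape and size as the pepper mill but white with a brass ball. Loose. Origin: centre of its underside. Must stay.
- bay_home (a point): Point on the worktop where the centre of the pepper mill's underside stands when it is fully home, in the middle of the bay's width. Its x axis is level and points into the bay, square to the back wall; z up. The back wall (60 mm high, 12 mm thick) has its face 28 mm beyond this point (+x). The bay has no floor: the mill slides on the worktop.
- bay_mouth (a point): Middle of the bay's open front, on the worktop, 40 mm before bay_home (-x), same axes. The bay is 88 mm wide between side walls 45 mm high, 10 mm thick. The caddy is a fixed pale wooden rack, 308 mm wide (y), 80 mm deep (x), the empty bay in its middle; the pockets left and right hold fixed spice jars up to 72 mm above the worktop.
- oil_bottle: Bystander: green oil bottle, 60 mm in diameter, 230 mm tall, loose, far left. Origin: centre of its underside.
- mug: Bystander: blue mug, 80 mm across and 90 mm tall, with a handle, loose, far right. Origin: centre of its underside.
- bowl: Bystander: white bowl, 130 mm across and 55 mm tall, loose, far left and near the robot. Origin: centre of its underside.
- jar: Bystander: amber glass jar with a steel lid, 72 mm across and 100 mm tall, loose, far right behind the mug. Origin: centre of its underside.

How it is judged:
By the outcome, as a careful person would: the job done as asked, in the order asked, and still so for the second after the job is handed in, with the robot touching nothing.
It also fails if it takes over 72 s, if anything falls off the work surface, if the arm or the gripper's body presses on something with over 40 N, if the wrist force passes 120 N, or if a joint passes its speed limit or range.

ROBOT

A 6-joint arm with a two-finger parallel gripper is mounted at the origin on the work surface. World frame = base frame: x ahead of the robot, y to its left, z up, the work surface at z = 0. Lengths are in m, angles in rad, forces in N, time in s.
With the tool pointing down it reaches from about 0.25 to 0.775 m from the base axis. Payload 4 kg.
Tool frame: the origin (TCP) lies between the finger pads, 19 mm behind the fingertips; this is the grasp point; z points along the fingers, y is the line along which they close (so a half turn about z gives the same grasp; the last joint's range is limited). The gripper opens to 94 mm and grips with 3 to 60 N. Pads are 16 mm wide; open, the fingers measure 119 mm over their backs; the gripper's body (75 mm by 177 mm) begins 78 mm behind the grasp point.
Start: joints at [-1.343, 0.087, 1.371, -0, 1.684, -0.103], TCP at [0.179, -0.52, 0.224] pointing down, gripper open.
Joint ranges: [-3.1, 3.1], [-0.76, 2.03], [0.27, 2.55], [-1.08, 4.22], [0.17, 2.65], [-2.57, 2.57]. Speed limits (rad/s): [2.79, 2.79, 3.14, 3.14, 3.14, 3.14].

INTERFACE

Orientations are given as a rotation vector (axis times angle).
In Python, from workcell import manip, cams gives the robot as it stands.
- The arm moves only by the tool step_arm, never from a script. Its argument "steps" is one flat list of numbers, 5 for each row, row after row: the shift along the tool's x, y, z in mm, then the turn about the tool's z in degrees, then the closure in counts, from 0 (fully open) to 255 (shut). In form: [tx, ty, tz, twist, jaw, tx, ty, tz, twist, jaw, ...]. A call has 1 to 5 rows; each row shifts and turns the commanded pose from where the row before left it, along the tool's axes as they then stand; what a row does not reach is not made up. A row lasts 1/12 s, in which the tool goes at most 41.7 mm and 7.16 degrees, less where a joint would pass 70% of its speed; a pose out of reach is approached as far as the arm can. A call with a gripper value outside its range is refused whole. The fingers move at their own pace and stop on an object; "squeeze" is the grip in N (left out, the last holds). Time passes only in rows, so rows that do not move let the fingers close. It gives the time, the measured TCP pose, the force, the opening and the grip force at its end, in the units of the state.
- manip.get_obs(): the state, without advancing time (a new reading comes with each control period).
- cams.snapshot(name): name is "scene" or "top"; returns a dict with "img" (384x512x3 uint8, red, green, blue), "K" (3x3 intrinsics, pixels), "R" (3x3) and "t" (3): a world point X has camera coordinates R X + t. Camera axes: x right, y down, z forward; pixel columns grow to the right and rows downward; lengths in m; the calibration is good to about 2 mm. A picture is of the moment at which its call begins. There is no depth.
- manip.finish_job(): hands the job in; it is judged then, once.
The state is a dict: "time": time; "q": joint angles; "joint_vel": joint speeds; "joint_torque": joint torques, N m; "tool_pos": TCP position; "tool_rot": TCP orientation; "wrist_force": force on the tool from outside, world axes, zero at the start; "torque": the same for the moment, N m; "width": opening from 0.0 (shut) to 1.0 (fully open); "grip_force": force on a finger pad.
Only numpy, scipy, OpenCV 4.12 (cv2) and the standard library are available. Lean on these libraries where they do the work, as an engineer would, in place of code of your own. Each camera call takes 0.05 s, during which the arm holds its last target. There are 200 camera calls.

## Working session

There is one attempt and no reset: what is moved stays moved. The work goes in short steps, Python scripts to look and compute and a tool call to move; the robot and the scene stay as the last step left them, time stands still between calls to the robot, and variables do not carry over. Pictures are saved under pics/ and viewed, at most 13 in all, crops included, and the job is handed in when it is done.

Besides the shell and the picture viewer there is one more tool, called as name(argument=value, ...) on one line, values as JSON. step_arm: Moves the arm, as the interface text tells. Its arguments: {"type":"object","properties":{"steps":{"type":"array","items":{"type":"number"}},"squeeze":{"type":"number"}},"required":["steps"]}

```bash
mkdir -p pics; python3 - <<'E'
from workcell import manip,cams
import cv2,numpy as np
for n in("scene","top"):
    s=cams.snapshot(n);np.savez(n+".npz",**s);cv2.imwrite(f"pics/{n}0.png",cv2.resize(s["img"][:,:,::-1],(800,600),interpolation=cv2.INTER_CUBIC))
    print(n,s["K"].tolist(),s["R"].round(3).tolist(),s["t"].round(3).tolist())
o=manip.get_obs();print(o["time"],o["tool_pos"],o["tool_rot"])
E
```

```text
scene [[356.7135351428113, 0.0, 255.55606487226925], [0.0, 356.7135351428113, 200.58946494257523], [0.0, 0.0, 1.0]] [[0.646, 0.764, 0.001], [0.601, -0.507, -0.618], [-0.471, 0.4, -0.786]] [-0.367, -0.297, 1.203]
top [[380.0854999342528, 0.0, 252.5255611511292], [0.0, 380.0854999342528, 187.5058579706758], [0.0, 0.0, 1.0]] [[-0.086, -0.996, -0.006], [-0.976, 0.085, -0.2], [0.2, -0.011, -0.98]] [0.064, 0.565, 0.89]
0.1 [ 0.17851688 -0.51974246  0.22322775] [-3.09679155e+00 -5.16842808e-01  1.71351310e-04]
```

View pics/scene0.png

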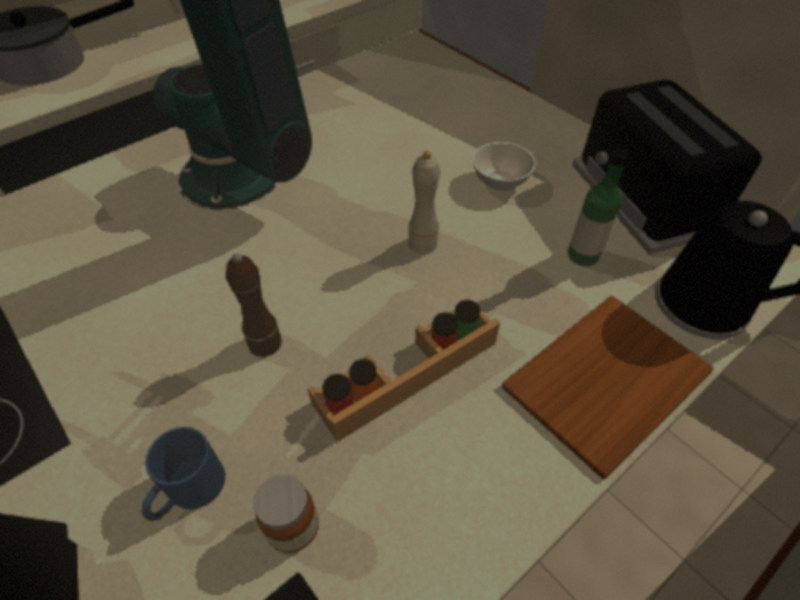

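View pics/top0.png

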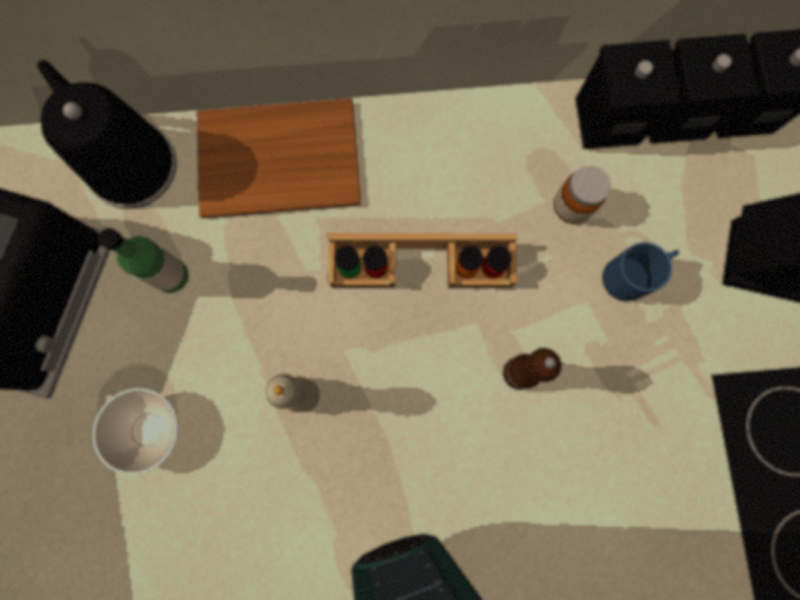

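The scene and top views show the dark mill to the right in front of the caddy (top: foot about (520,372)). The caddy spans about (330..517, 236..287), with the bay at 397–448. The white mill is at about (281,391). Next I'll take an enlarged crop.

```bash
cat > h.py <<'E'
import numpy as np
def load(n): return np.load(n+".npz")
def ray(s,u,v,z):
    d=s["R"].T@np.linalg.inv(s["K"])@[u,v,1]; c=-s["R"].T@s["t"]
    return (c+d*(z-c[2])/d[2])[:2]
def proj(s,X):
    p=s["K"]@(s["R"]@np.asarray(X,float)+s["t"]); return p[:2]/p[2]
E
python3 - <<'E'
import cv2
from h import *
s=load("top");i=s["img"][140:260,205:365,::-1];cv2.imwrite("pics/c1.png",cv2.resize(i,(800,600),interpolation=cv2.INTER_CUBIC))
s=load("scene");i=s["img"][150:285,140:320,::-1];cv2.imwrite("pics/c2.png",cv2.resize(i,(800,600),interpolation=cv2.INTER_CUBIC))
E
```

```text
(no output)
```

View pics/c1.png

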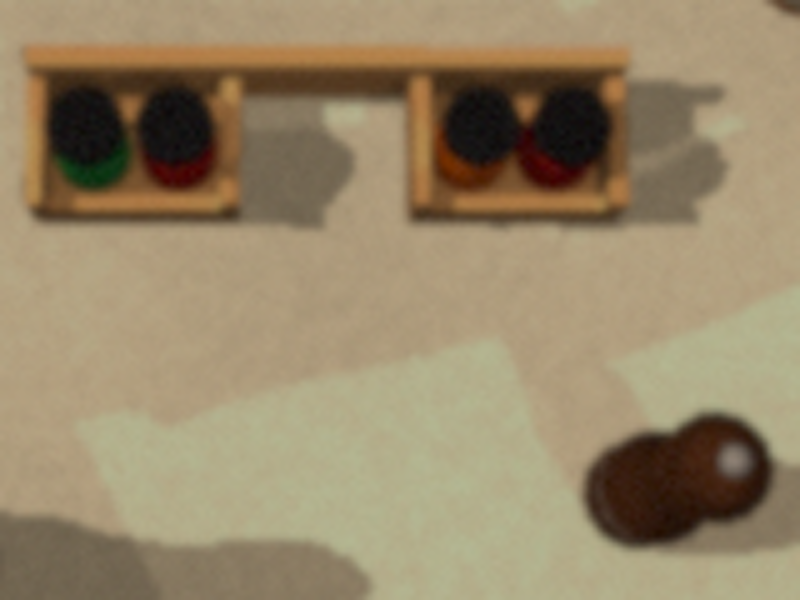

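View pics/c2.png

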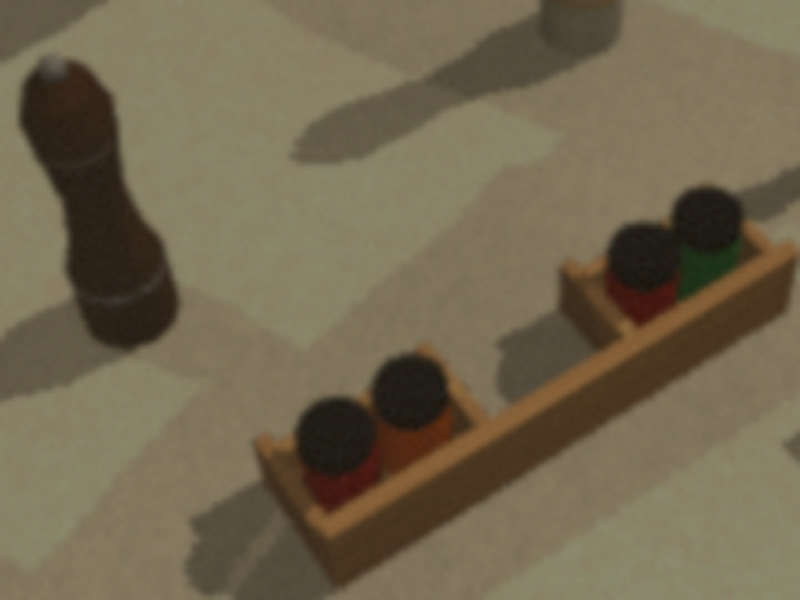

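```bash
python3 - <<'E'
from h import *
t=load("top");s=load("scene")
T=lambda x,y,z:(ray(t,205+x/5-.4,140+y/5-.4,z)*1000).round(1)
S=lambda x,y,z:(ray(s,140+x*.225-.4,150+y*.225-.4,z)*1000).round(1)
print("back",T(26,46,.06),T(630,46,.06),"scene",S(795,250,.06),S(332,530,.06))
print("bwfront",T(30,70,.06),T(628,70,.06))
print("bay",T(241,80,.045),T(241,206,.045),T(412,80,.045),T(412,206,.045))
print("ball",T(735,459,.203),S(53,69,.203))
print("foot",T(640,493,0),S(127,318,0))
print("salt ball",(ray(t,280*.64,390*.64,.203)*1000).round(),(ray(s,427*.64,155*.64,.203)*1000).round())
print("mug top",[(ray(t,a*.64,b*.64,.09)*1000).round() for a,b in((645,268),)])
E
```

```text
back [676.8 113.9] [ 649.9 -191.2] scene [674.7 114.3] [ 648.  -184.8]
bwfront [664.  112.7] [ 637.4 -188.6]
bay [653.7   6.4] [587.7  12.1] [646. -81.] [580.1 -74.2]
ball [ 429.1 -178.2] [ 427.7 -175.8]
foot [ 429.1 -180. ] [ 431.  -181.1]
salt ball [423. 176.] [424. 182.]
mug top [array([ 567., -375.])]
```

The crops put bay_home near (622,-34) with a yaw of -5°, and the mill at (429,-179) mm. The mill is taller than the finger clearance, so I need to see which way the gripper's body extends before choosing the pushing face.

step_arm(steps=[32,-19,0,0,0,32,-19,0,0,0,32,-19,0,0,0,32,-19,0,0,0,32,-19,0,0,0])

```text
time: 0.52
tool_pos: [0.2997, -0.3768, 0.2237]
tool_rot: [-3.098, -0.516, 0.0]
wrist_force: [-0.1, -0.4, 0.2]
width: 0.999
grip_force: 0.0
```

```bash
python3 - <<'E'
from workcell import manip,cams
import cv2,numpy as np
from h import *
a=[]
for n in("scene","top"):
    s=cams.snapshot(n);np.savez(n+"1.npz",**s)
    o=manip.get_obs();u=proj(s,o["tool_pos"]);print(n,u,o["tool_pos"],o["tool_rot"])
    x,y=int(np.clip(u[0]-100,0,312)),int(np.clip(u[1]-120,0,184));print(x,y)
    a.append(cv2.resize(s["img"][y:y+200,x:x+200,::-1],(400,400),interpolation=cv2.INTER_CUBIC))
cv2.imwrite("pics/g1.png",cv2.convertScaleAbs(np.hstack(a),alpha=1.6))
E
```

```text
scene [ 34.86446508 169.11753557] [ 0.30379031 -0.37182212  0.22412735] [-3.09287344 -0.52605765 -0.0073979 ]
0 49
top [464.36448072 287.47831532] [ 0.30176604 -0.37461783  0.22421105] [-3.09552518e+00 -5.27460187e-01 -2.53338908e-03]
312 167
```

View pics/g1.png

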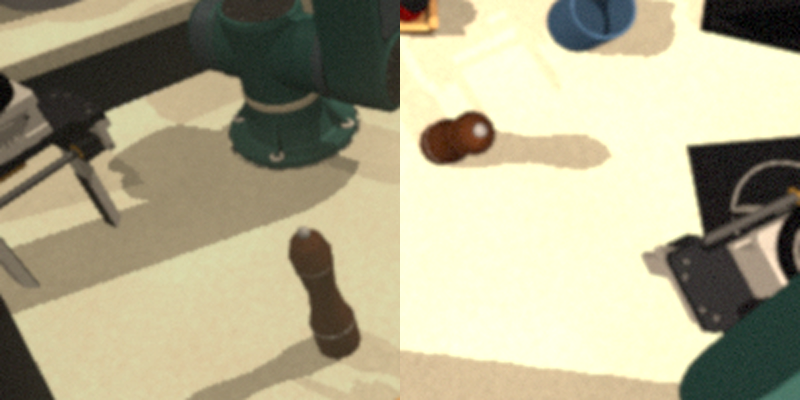

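The picture shows the gripper body wider than the fingers on every side (the bar spans both fingers). With a vertical tool it would hit the 211 mm mill, so the hand has to lean. The moves only twist about tool z. I'll test, high up and clear of everything, whether going to the edge of reach gives a lean.

step_arm(steps=[0,0,-38,0,0,0,0,-38,0,0,0,0,-38,0,0,0,0,-36,0,0,20,-15,0,0,0])

```text
time: 1.03
tool_pos: [0.3123, -0.3616, 0.3817]
tool_rot: [3.087, 0.506, 0.006]
wrist_force: [0.6, 0.7, 0.4]
width: 1.0
grip_force: 0.0
```

step_arm(steps=[31,-24,0,0,0,31,-24,0,0,0,31,-24,0,0,0,31,-24,0,0,0,31,-24,0,0,0])

```text
time: 1.45
tool_pos: [0.4211, -0.1931, 0.3739]
tool_rot: [3.099, 0.515, -0.001]
wrist_force: [1.2, 0.3, 0.5]
width: 1.004
grip_force: 0.0
```

step_arm(steps=[31,-24,0,0,0,31,-24,0,0,0,31,-24,0,0,0,31,-24,0,0,0,31,-24,0,0,0])

```text
time: 1.87
tool_pos: [0.5292, -0.0291, 0.3738]
tool_rot: [3.098, 0.516, -0.001]
wrist_force: [0.1, -0.1, 0.3]
width: 0.996
grip_force: 0.0
```

step_arm(steps=[31,-24,0,0,0,31,-24,0,0,0,31,-24,0,0,0,31,-24,0,0,0,0,0,0,0,0])

```text
time: 2.28
tool_pos: [0.6174, 0.1058, 0.3693]
tool_rot: [-3.095, -0.527, 0.008]
wrist_force: [0.2, 0.5, -1.4]
width: 1.002
grip_force: 0.0
```

step_arm(steps=[30,5,0,0,0,30,5,0,0,0,30,5,0,0,0,30,5,0,0,0,30,5,0,0,0])

```text
time: 2.7
tool_pos: [0.754, 0.1227, 0.3606]
tool_rot: [3.099, 0.515, 0.008]
wrist_force: [-14.6, -3.1, 6.7]
width: 0.998
grip_force: 0.0
```

step_arm(steps=[30,5,0,0,0,30,5,0,0,0,30,5,0,0,0,0,0,0,0,0,0,0,0,0,0])

```text
time: 3.12
tool_pos: [0.7909, 0.1293, 0.3304]
tool_rot: [3.097, 0.515, 0.089]
wrist_force: [-0.3, -0.3, 1.0]
width: 1.001
grip_force: 0.0
```

```bash
python3 - <<'E'
from workcell import manip
from scipy.spatial.transform import Rotation as R
o=manip.get_obs();print(o["tool_pos"],o["q"]);print(R.from_rotvec(o["tool_rot"]).as_matrix().round(3))
E
```

```text
[0.7909365  0.12930001 0.33043457] [0.08972741 0.74001439 0.27621595 0.00448182 2.06909425 1.33311254]
[[ 0.945  0.323  0.056]
 [ 0.323 -0.946  0.009]
 [ 0.056  0.01  -0.998]]
```

Going out of reach does lean the tool outward (3° so far). I'll continue.

step_arm(steps=[40,7,0,0,0,40,7,0,0,0,40,7,0,0,0,40,7,0,0,0,0,0,0,0,0])

```text
time: 3.53
tool_pos: [0.852, 0.139, 0.2859]
tool_rot: [3.089, 0.515, 0.244]
wrist_force: [-0.1, 0.9, -1.4]
width: 0.995
grip_force: 0.0
```

```bash
cat > st.py <<'E'
from workcell import manip
from scipy.spatial.transform import Rotation as R
o=manip.get_obs();print(o["time"],o["tool_pos"].round(4),o["q"].round(3));print(R.from_rotvec(o["tool_rot"]).as_matrix().round(3))
E
python3 st.py
```

```text
3.5333 [0.852  0.139  0.2859] [0.092 0.8   0.277 0.011 1.91  1.337]
[[ 0.934  0.322  0.153]
 [ 0.322 -0.946  0.025]
 [ 0.153  0.026 -0.988]]
```

step_arm(steps=[36,6,-18,0,0,36,6,-18,0,0,36,6,-18,0,0,36,6,-18,0,0,36,6,-18,0,0])

```text
time: 3.95
tool_pos: [0.8755, 0.1442, 0.337]
tool_rot: [3.062, 0.511, 0.474]
wrist_force: [-0.5, -0.6, -0.3]
width: 1.001
grip_force: 0.0
```

```bash
python3 st.py
```

```text
3.95 [0.8755 0.1442 0.337 ] [0.092 0.752 0.274 0.022 1.813 1.34 ]
[[ 0.901  0.317  0.295]
 [ 0.318 -0.947  0.048]
 [ 0.294  0.05  -0.954]]
```

step_arm(steps=[34,6,-22,0,0,34,6,-22,0,0,34,6,-22,0,0,0,0,0,0,0])

```text
time: 4.28
tool_pos: [0.8762, 0.1436, 0.3843]
tool_rot: [3.04, 0.507, 0.603]
wrist_force: [0.6, 0.0, 0.3]
width: 1.002
grip_force: 0.0
```

```bash
python3 st.py
```

```text
4.2833 [0.8762 0.1436 0.3843] [0.088 0.703 0.274 0.028 1.779 1.34 ]
[[ 0.874  0.313  0.372]
 [ 0.313 -0.948  0.061]
 [ 0.372  0.063 -0.926]]
```

step_arm(steps=[36,6,-18,0,0,36,6,-18,0,0,36,6,-18,0,0,0,0,0,0,0])

```text
time: 4.62
tool_pos: [0.8818, 0.145, 0.4212]
tool_rot: [3.013, 0.503, 0.728]
wrist_force: [0.3, 0.0, 0.5]
width: 1.001
grip_force: 0.0
```

step_arm(steps=[-28,-5,10,0,150,-28,-5,10,0,150,-28,-5,10,0,150,-28,-5,10,0,150,0,0,0,0,150])

```text
time: 5.03
tool_pos: [0.7959, 0.1324, 0.3205]
tool_rot: [-3.024, -0.505, -0.683]
wrist_force: [1.4, 0.0, -3.4]
width: 0.681
grip_force: 0.0
```

```bash
python3 st.py
```

```text
5.0333 [0.7959 0.1324 0.3205] [0.079 0.355 0.924 0.038 1.426 1.322]
[[ 0.854  0.31   0.419]
 [ 0.309 -0.948  0.071]
 [ 0.419  0.069 -0.905]]
```

The lean of 25° persists. Next I'll compute the approach, with fingers 40 mm apart as a cradle on axis azimuth ~32°.

```bash
cat > pl.py <<'E'
import numpy as np
from scipy.spatial.transform import Rotation as R
def geom(Rm,w,thick=12.5,r=28.0):
    # returns offset mill axis - TCP (xy, mm), tip lowest z offset, contact z offsets, axis azimuth
    h=w/2
    c=[Rm@[8,s*h,19] for s in(1,-1)]
    low=min((Rm@[-8,s*(h+thick),19])[2] for s in(1,-1))
    u=Rm[:2,0]/np.linalg.norm(Rm[:2,0])
    p,q=c[0][:2],c[1][:2]; m=(p+q)/2; d=np.linalg.norm(p-q)/2
    n=np.array([-(q-p)[1],(q-p)[0]]);n/=np.linalg.norm(n); n*=np.sign(n@u)
    return m+n*np.sqrt(r*r-d*d),low,[x[2] for x in c],np.degrees(np.arctan2(u[1],u[0])),n
E
python3 - <<'E'
from pl import *
from workcell import manip
o=manip.get_obs();R0=R.from_rotvec(o["tool_rot"]).as_matrix();p=o["tool_pos"]*1000
for tw in(-10,-14):
    R1=R0@R.from_rotvec([0,0,np.radians(tw)]).as_matrix()
    off,low,cz,az,n=geom(R1,40)
    z=4-low; tcp=np.array([429,-179])-off
    print(tw,"az",az,"tcp",tcp,z,"contact z",z+np.array(cz),n)
    st=np.r_[tcp-35*n,p[2]]
    print("to standoff in tool(after twist)",R1.T@(st-p),"down",R1.T@[0,0,-1],"push57",R1.T@[np.cos(np.radians(57)),np.sin(np.radians(57)),0],"n",R1.T@np.r_[n,0], st)
E
```

```text
-10 az 30.802808976081 tcp [ 397.14774692 -193.15582578] 28.984976208047094 contact z [17.80316976 12.1683399 ] [0.88911711 0.45767976]
to standoff in tool(after twist) [-498.58689901  105.92828909 -204.04367208] down [-0.40046597 -0.14087075  0.90541838] push57 [ 0.82218811 -0.49145593  0.28718944] n [0.91453816 0.         0.40449964] [ 366.02864795 -209.17461722  320.54467652]
-14 az 35.0950105123159 tcp [ 397.96548127 -194.80237151] 29.795296967960816 contact z [19.07891203 12.34040456] [0.85763205 0.51426381]
to standoff in tool(after twist) [-505.2354481    74.9298819  -203.49606967] down [-0.38966381 -0.16846269  0.90541838] push57 [ 0.85446754 -0.43290583  0.28718944] n [ 9.18546211e-01 -5.55111512e-17  3.95313621e-01] [ 367.94835959 -212.80160501  320.54467652]
```

step_arm(steps=[0,0,0,-5,147,0,0,0,-5,147,-33,7,-13.6,0,147,-33,7,-13.6,0,147,-33,7,-13.6,0,147])

```text
time: 5.45
tool_pos: [0.7187, 0.0648, 0.3342]
tool_rot: [2.921, 0.756, 0.711]
wrist_force: [-0.0, -0.7, -0.1]
width: 0.425
grip_force: 0.0
```

step_arm(steps=[-33,7,-13.6,0,147,-33,7,-13.6,0,147,-33,7,-13.6,0,147,-33,7,-13.6,0,147,-33,7,-13.6,0,147])

```text
time: 5.87
tool_pos: [0.5754, -0.0491, 0.3328]
tool_rot: [2.918, 0.755, 0.713]
wrist_force: [0.5, -0.6, 0.4]
width: 0.423
grip_force: 0.0
```

step_arm(steps=[-33,7,-13.6,0,147,-33,7,-13.6,0,147,-33,7,-13.6,0,147,-33,7,-13.6,0,147,-33,7,-13.6,0,147])

```text
time: 6.28
tool_pos: [0.4325, -0.1624, 0.3299]
tool_rot: [2.916, 0.756, 0.711]
wrist_force: [-0.1, -1.0, -0.9]
width: 0.423
grip_force: 0.0
```

```bash
cat > to.py <<'E'
from pl import *
from workcell import manip
import sys
o=manip.get_obs();Rm=R.from_rotvec(o["tool_rot"]).as_matrix();p=o["tool_pos"]*1000
off,low,cz,az,n=geom(Rm,94*o["width"])
def rep(name,t): print(name,np.round(t,1),"tool move",(Rm.T@(np.array(t)-p)).round(1))
print(o["time"],"p",p.round(1),"w",o["width"],"az",round(az,1),"lean",Rm[:,2].round(3),"low z",p[2]+low,"contact z",p[2]+np.array(cz),"cradle mill xy",(p[:2]+off).round(1),"n",n.round(3),"F",o["wrist_force"])
E
python3 - <<'E'
from to import *
z=4-low; tcp=np.array([429,-179])-off
rep("stand",np.r_[tcp-35*n,z+90]); rep("standlow",np.r_[tcp-35*n,z])
print(Rm.T@[0,0,-1],Rm.T@np.r_[n,0])
E
```

```text
6.2833 p [ 432.5 -162.4  329.9] w 0.4227135027358506 az 31.3 lean [ 0.444  0.069 -0.893] low z 304.4932318482673 contact z [319.36419427 313.1792067 ] cradle mill xy [ 464.9 -148.3] n [0.891 0.455] F [-0.08545624 -0.96474285 -0.91181586]
stand [ 365.4 -209.1  119.4] tool move [-162.6  -21.9  155.1]
standlow [ 365.4 -209.1   29.4] tool move [-200.5  -35.9  235.5]
[-0.42126746 -0.15565564  0.89347918] [9.04503836e-01 5.55111512e-17 4.26465486e-01]
```

step_arm(steps=[-25,3.6,-11,0,147,-25,3.6,-11,0,147,-25,3.6,-11,0,147,-14,-5.2,29.8,0,147,-14,-5.2,29.8,0,147])

```text
time: 6.7
tool_pos: [0.3651, -0.2119, 0.2644]
tool_rot: [2.911, 0.748, 0.71]
wrist_force: [-0.5, -1.0, -1.2]
width: 0.424
grip_force: 0.0
```

step_arm(steps=[-14,-5.2,29.8,0,147,-14,-5.2,29.8,0,147,-14,-5.2,29.8,0,147,-14,-5.2,29.8,0,147,0,0,0,0,147])

```text
time: 7.12
tool_pos: [0.3619, -0.2046, 0.1204]
tool_rot: [2.934, 0.755, 0.701]
wrist_force: [-0.8, 1.3, -1.3]
width: 0.422
grip_force: 0.0
```

```bash
python3 - <<'E'
from to import *
z=4-low; tcp=np.array([429,-179])-off
rep("standlow",np.r_[tcp-25*n,z]);rep("contact",np.r_[tcp,z]); print(Rm.T@[0,0,-1],Rm.T@np.r_[n,0])
from workcell import cams
import cv2
from h import *
a=[]
for nm,(x,y) in(("scene",(60,90)),("top",(230,150))):
    s=cams.snapshot(nm);a.append(cv2.resize(s["img"][y:y+200,x:x+200,::-1],(400,400),interpolation=cv2.INTER_CUBIC))
cv2.imwrite("pics/g2.png",cv2.convertScaleAbs(np.hstack(a),alpha=1.6))
E
```

```text
7.1167 p [ 361.9 -204.6  120.4] w 0.42243708563401405 az 30.8 lean [ 0.433  0.08  -0.898] low z 95.53802534780604 contact z [109.49805135 103.96459945] cradle mill xy [ 394.1 -190.3] n [0.89  0.455] F [-0.84662157  1.30978603 -1.27342415]
standlow [ 374.5 -204.7   28.9] tool move [-28.4  -7.   87.6]
contact [ 396.8 -193.3   28.9] tool move [-5.8 -7.  98.2]
[-0.41779388 -0.13934977  0.89779169] [ 9.06637550e-01 -5.55111512e-17  4.21910361e-01]
```

View pics/g2.png

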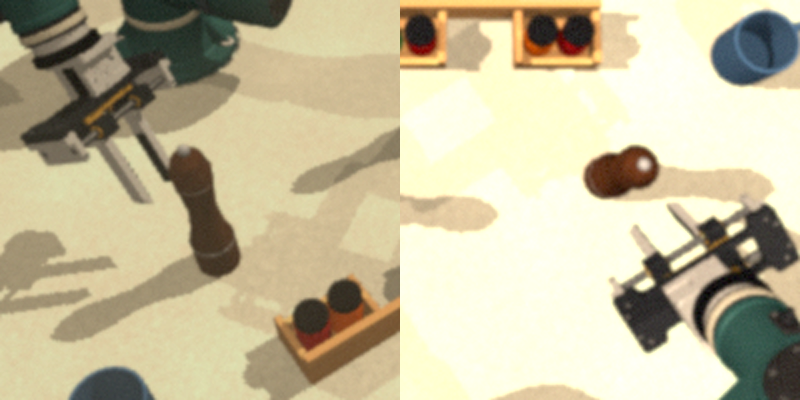

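The hand leans back behind the mill, with both fingers aimed at the foot and the mill untouched. Now I'll descend.

step_arm(steps=[-8,-2,24,0,147,-8,-2,24,0,147,-8,-2,22,0,147,-4,-1,12,0,147,0,0,0,0,147])

```text
time: 7.63
tool_pos: [0.3764, -0.2091, 0.0411]
tool_rot: [2.921, 0.755, 0.708]
wrist_force: [0.2, 0.1, 0.0]
width: 0.424
grip_force: 0.0
```

```bash
python3 - <<'E'
from to import *
z=4-low; tcp=np.array([429,-179])-off
rep("near",np.r_[tcp-8*n,z]);rep("contact",np.r_[tcp,z])
E
```

```text
7.6333 p [ 376.4 -209.1   41.1] w 0.4240703437341343 az 31.1 lean [ 0.441  0.071 -0.895] low z 15.797209207272243 contact z [30.43091817 24.4082451 ] cradle mill xy [ 408.7 -195. ] n [0.891 0.455] F [0.1513375  0.10370965 0.03585316]
near [ 389.6 -196.8   29.3] tool move [11.1 -6.7 17.2]
contact [ 396.7 -193.2   29.3] tool move [18.3 -6.7 20.6]
```

step_arm(steps=[-2.5,-0.8,5.3,0,147,-2.5,-0.9,5.3,0,147,8,-2.5,3.3,0,147,8,-2.5,3.3,0,147,0,0,0,0,147])

```text
time: 8.05
tool_pos: [0.3897, -0.1961, 0.0297]
tool_rot: [2.919, 0.757, 0.71]
wrist_force: [0.4, 0.1, 0.3]
width: 0.421
grip_force: 0.0
```

```bash
python3 - <<'E'
from to import *
z=4-low; tcp=np.array([429,-179])-off
rep("contact",np.r_[tcp,z]); rep("way",np.r_[np.array([526,-25])-off,z])
E
```

```text
8.05 p [ 389.7 -196.1   29.7] w 0.42144911104608074 az 31.2 lean [ 0.442  0.071 -0.894] low z 4.448990888109993 contact z [19.1542149  13.09378098] cradle mill xy [ 422.2 -181.9] n [0.89  0.455] F [0.36095465 0.11631984 0.25544642]
contact [ 396.6 -193.2   29.3] tool move [6.5 0.5 3.6]
way [493.6 -39.2  29.3] tool move [154.1 -91.4  57.4]
```

step_arm(steps=[3,0,1.5,0,147,2.5,0,1.3,0,147,1.6,-1,0.6,0,147,2.5,-1.4,0.9,0,147,3.3,-1.9,1.2,0,147])

```text
time: 8.47
tool_pos: [0.3991, -0.1863, 0.0282]
tool_rot: [2.921, 0.753, 0.706]
wrist_force: [-1.4, -2.5, 0.6]
width: 0.426
grip_force: 1.2
```

step_arm(steps=[4.1,-2.4,1.5,0,147,4.1,-2.4,1.5,0,147,4.1,-2.4,1.5,0,147,4.1,-2.4,1.5,0,147,4.1,-2.4,1.5,0,147])

```text
time: 8.88
tool_pos: [0.413, -0.1643, 0.028]
tool_rot: [2.922, 0.755, 0.707]
wrist_force: [-1.5, -2.6, 1.7]
width: 0.422
grip_force: 1.5
```

```bash
python3 - <<'E'
from to import *
z=4-low
rep("way",np.r_[np.array([526,-25])-off,z])
from workcell import cams
import cv2
from h import *
a=[]
for nm,(x,y) in(("scene",(60,90)),("top",(230,150))):
    s=cams.snapshot(nm);a.append(cv2.resize(s["img"][y:y+200,x:x+200,::-1],(400,400),interpolation=cv2.INTER_CUBIC))
cv2.imwrite("pics/g3.png",cv2.convertScaleAbs(np.hstack(a),alpha=1.6))
E
```

```text
8.8833 p [ 413.  -164.3   28. ] w 0.4217676017798832 az 31.1 lean [ 0.44   0.072 -0.895] low z 2.750531193018464 contact z [17.30273797 11.34539668] cradle mill xy [ 445.4 -150.1] n [0.891 0.455] F [-1.50505295 -2.56223472  1.69919383]
way [493.6 -39.2  29.2] tool move [121.8 -73.8  43.3]
```

View pics/g3.png

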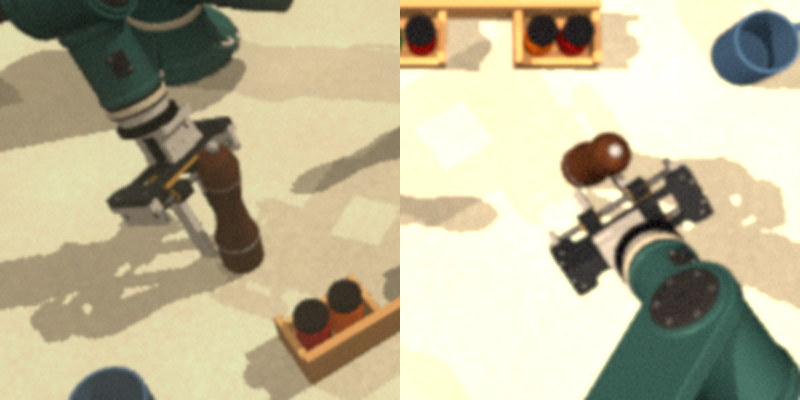

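Both fingertips cradle the foot and the mill is upright and sliding with about 3 N. I'll continue.

step_arm(steps=[4.1,-2.5,1.4,0,147,4.1,-2.5,1.4,0,147,4.1,-2.5,1.4,0,147,4.1,-2.5,1.4,0,147,4.1,-2.5,1.4,0,147])

```text
time: 9.4
tool_pos: [0.4259, -0.1426, 0.0278]
tool_rot: [2.924, 0.755, 0.706]
wrist_force: [-1.1, -1.2, -1.2]
width: 0.42
grip_force: 1.0
```

step_arm(steps=[4.1,-2.5,1.4,0,147,4.1,-2.5,1.4,0,147,4.1,-2.5,1.4,0,147,4.1,-2.5,1.4,0,147,4.1,-2.5,1.4,0,147])

```text
time: 9.82
tool_pos: [0.4395, -0.1217, 0.0285]
tool_rot: [2.924, 0.755, 0.707]
wrist_force: [-0.4, -1.1, -1.6]
width: 0.42
grip_force: 0.9
```

step_arm(steps=[4.1,-2.5,1.4,0,147,4.1,-2.5,1.4,0,147,4.1,-2.5,1.4,0,147,4.1,-2.5,1.4,0,147,4.1,-2.5,1.4,0,147])

```text
time: 10.23
tool_pos: [0.4531, -0.1008, 0.0292]
tool_rot: [2.923, 0.755, 0.707]
wrist_force: [-0.3, -2.2, -0.8]
width: 0.42
grip_force: 0.9
```

```bash
python3 - <<'E'
from to import *
z=4-low
rep("way",np.r_[np.array([526,-25])-off,z])
E
```

```text
10.2333 p [ 453.1 -100.8   29.2] w 0.4199413057500504 az 31.0 lean [ 0.44   0.072 -0.895] low z 4.007038992840915 contact z [18.49787962 12.59379881] cradle mill xy [485.6 -86.6] n [0.891 0.455] F [-0.31705437 -2.22263972 -0.79015122]
way [493.5 -39.2  29.2] tool move [ 60.3 -36.   22.2]
```

step_arm(steps=[4.1,-2.45,1.5,0,147,4.1,-2.45,1.5,0,147,4.1,-2.45,1.5,0,147,4.1,-2.45,1.5,0,147,4.1,-2.45,1.5,0,147])

```text
time: 10.65
tool_pos: [0.4668, -0.0799, 0.0292]
tool_rot: [2.923, 0.755, 0.707]
wrist_force: [-1.1, -2.2, -1.7]
width: 0.424
grip_force: 0.9
```

step_arm(steps=[4.1,-2.45,1.5,0,147,4.1,-2.45,1.5,0,147,4.1,-2.45,1.5,0,147,4.1,-2.45,1.5,0,147,4.1,-2.45,1.5,0,147])

```text
time: 11.07
tool_pos: [0.4806, -0.059, 0.0293]
tool_rot: [2.923, 0.755, 0.707]
wrist_force: [-0.7, -0.9, -1.7]
width: 0.425
grip_force: 0.9
```

step_arm(steps=[4.1,-2.45,1.5,0,147,4.1,-2.45,1.5,0,147,3,-1.8,1.1,0,147,2,-1.2,0.7,0,147,0,0,0,0,147])

```text
time: 11.48
tool_pos: [0.4895, -0.0454, 0.0295]
tool_rot: [2.923, 0.756, 0.708]
wrist_force: [-0.8, -0.8, -0.9]
width: 0.422
grip_force: 0.8
```

```bash
python3 - <<'E'
from to import *
z=4-low
b=-30*n; print("back off tool",Rm.T@np.r_[b,0])
from workcell import cams
import cv2
from h import *
a=[]
for nm,(x,y) in(("scene",(90,90)),("top",(190,110))):
    s=cams.snapshot(nm);np.savez(nm+"4.npz",**s);a.append(cv2.resize(s["img"][y:y+200,x:x+200,::-1],(400,400),interpolation=cv2.INTER_CUBIC))
cv2.imwrite("pics/g4.png",cv2.convertScaleAbs(np.hstack(a),alpha=1.6))
E
```

```text
11.4833 p [489.5 -45.4  29.5] w 0.4217292075371388 az 31.1 lean [ 0.44   0.073 -0.895] low z 4.309153169101741 contact z [18.83357128 12.90193379] cradle mill xy [521.8 -31.2] n [0.89  0.455] F [-0.84619116 -0.82298423 -0.90049794]
back off tool [-27.15670699   0.         -12.74806908]
```

View pics/g4.png

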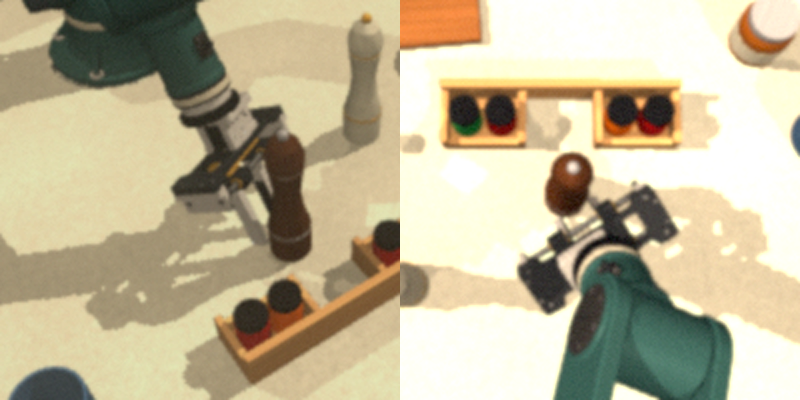

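The mill is upright in front of the bay: ball at top view (572,167), scene view (282,137) in the crop. I'll locate it, then back off and turn the cradle square to the bay.

```bash
python3 - <<'E'
from to import *
from h import *
t=load("top4");s=load("scene4")
print(ray(t,275.7,193.2,.203)*1000,ray(s,230.7,158.2,.203)*1000)
for tw in(20,25,30,35,38):
    R1=Rm@R.from_rotvec([0,0,np.radians(tw)]).as_matrix(); o1,l1,c1,a1,n1=geom(R1,40); print(tw,a1,l1,np.array(c1)-l1,n1)
E
```

```text
11.5833 p [489.4 -45.7  29.6] w 0.4224328208326506 az 31.1 lean [ 0.44   0.073 -0.895] low z 4.4167527301825125 contact z [18.95680247 13.01362566] cradle mill xy [521.8 -31.5] n [0.891 0.455] F [-0.50221782  1.00597707 -0.87788538]
[521.93400982 -31.13622575] [521.47571105 -32.01753265]
20 8.919459183972068 -20.67504837045958 [7.17858597 7.303928  ] [0.98766381 0.15658924]
25 3.3368061650146634 -21.922819511137785 [7.63302548 9.31349343] [0.99687402 0.07900758]
30 -2.223321630131368 -23.133151657543685 [ 8.02937305 11.25217755] [9.99999763e-01 6.88658390e-04]
35 -7.7412641108864495 -24.29683345122461 [ 8.36461224 13.1052258 ] [ 0.9969439  -0.07812079]
38 -11.024376172657494 -24.968949318898705 [ 8.53534242 14.1700524 ] [ 0.99208976 -0.12553054]
```

step_arm(steps=[-3,0,-1.5,0,147,-6,0,-3,0,147,-9,0,-4.5,0,147,-12,0,-6,0,147,-12,0,-6,0,147])

```text
time: 12.0
tool_pos: [0.4463, -0.0675, 0.0306]
tool_rot: [2.923, 0.755, 0.707]
wrist_force: [0.2, -0.7, 0.5]
width: 0.423
grip_force: 0.0
```

step_arm(steps=[0,0,0,6,147,0,0,0,6,147,0,0,0,6,147,0,0,0,6,147,0,0,0,6,147])

```text
time: 12.42
tool_pos: [0.4466, -0.0677, 0.0307]
tool_rot: [-2.983, 0.036, -0.692]
wrist_force: [-0.6, 0.2, 0.3]
width: 0.426
grip_force: 0.0
```

```bash
python3 - <<'E'
from to import *
z=4-low; m=np.array([521.8,-31.5])
rep("near",np.r_[m-off-10*n,z]);rep("contact",np.r_[m-off,z])
for x in(-60,0): rep("bay%d"%x,np.r_[np.array([622.5,-33.5])+x*np.array([.996,-.0878])-off,z])
E
```

```text
12.4167 p [446.6 -67.7  30.7] w 0.4261310944084054 az -2.6 lean [ 0.44   0.072 -0.895] low z 7.54174357978194 contact z [15.58661437 18.88145377] cradle mill xy [481.8 -66.8] n [ 1.    -0.005] F [-0.59692379  0.23301557  0.27867594]
near [476.6 -32.4  27.2] tool move [ 23.9 -35.1  18.9]
contact [486.6 -32.4  27.2] tool move [ 32.9 -35.1  23.3]
bay-60 [527.6 -29.2  27.2] tool move [ 69.5 -38.5  41.6]
bay0 [587.3 -34.4  27.2] tool move [123.4 -33.6  67.5]
```

step_arm(steps=[0,-12,1,0,147,2,-12,3,0,147,10,-11,7,0,147,9,0,6,0,147,0,0,0,0,147])

```text
time: 12.83
tool_pos: [0.4743, -0.0319, 0.0279]
tool_rot: [-2.984, 0.026, -0.694]
wrist_force: [0.1, -0.0, -0.5]
width: 0.421
grip_force: 0.0
```

```bash
python3 - <<'E'
from to import *
z=4-low; m=np.array([521.8,-31.5])
rep("contact",np.r_[m-off,z])
for x in(-60,0): rep("bay%d"%x,np.r_[np.array([622.5,-33.5])+x*np.array([.996,-.0878])-off,z])
E
```

```text
12.8333 p [474.3 -31.9  27.9] w 0.4206148397740549 az -2.2 lean [ 0.441  0.072 -0.895] low z 4.811519625111547 contact z [12.84559015 16.00362489] cradle mill xy [509.7 -30.8] n [1.    0.001] F [ 0.09421301 -0.00239146 -0.4754066 ]
contact [486.3 -32.6  27.1] tool move [10.5  0.8  6. ]
bay-60 [527.3 -29.3  27.1] tool move [47.2 -2.4 24.3]
bay0 [587.  -34.6  27.1] tool move [101.    2.9  50.3]
```

step_arm(steps=[4,0,2.2,0,147,4,0.4,2.2,0,147,2,0.2,1.2,0,147,2,-0.2,1,0,147,3,-0.3,1.5,0,147])

```text
time: 13.25
tool_pos: [0.49, -0.0321, 0.0263]
tool_rot: [-2.985, 0.028, -0.689]
wrist_force: [-2.7, -0.3, 2.2]
width: 0.429
grip_force: 1.8
```

step_arm(steps=[4,-0.35,2,0,147,4,-0.35,2,0,147,4,-0.35,2,0,147,4,-0.35,2,0,147,4,-0.35,2,0,147])

```text
time: 13.67
tool_pos: [0.5133, -0.0298, 0.0264]
tool_rot: [-2.984, 0.027, -0.691]
wrist_force: [-2.4, -0.3, 0.3]
width: 0.423
grip_force: 1.6
```

step_arm(steps=[4,-0.35,2,0,147,4,-0.35,2,0,147,4,-0.35,2,0,147,2,0,1,0,147,0,0,0,0,147])

```text
time: 14.08
tool_pos: [0.5292, -0.0289, 0.0265]
tool_rot: [-2.984, 0.027, -0.692]
wrist_force: [-0.7, 0.9, -0.2]
width: 0.424
grip_force: 0.6
```

```bash
python3 - <<'E'
from to import *
z=4-low
for x in(-20,0): rep("bay%d"%x,np.r_[np.array([622.5,-33.5])+x*np.array([.996,-.0878])-off,z])
from workcell import cams
import cv2
a=[]
for nm,(x,y) in(("scene",(110,110)),("top",(190,110))):
    s=cams.snapshot(nm);np.savez(nm+"5.npz",**s);a.append(cv2.resize(s["img"][y:y+150,x:x+150,::-1],(400,400),interpolation=cv2.INTER_CUBIC))
cv2.imwrite("pics/g5.png",cv2.convertScaleAbs(np.hstack(a),alpha=1.6))
E
```

```text
14.0833 p [529.2 -28.9  26.5] w 0.4236267869796543 az -2.2 lean [ 0.44   0.072 -0.895] low z 3.4224845676505815 contact z [11.4459933  14.64675822] cradle mill xy [564.5 -27.7] n [1.    0.001] F [-0.71356253  0.87472005 -0.1868245 ]
bay-20 [567.3 -32.9  27.1] tool move [34.6  4.  16. ]
bay0 [587.2 -34.6  27.1] tool move [52.5  5.7 24.6]
```

View pics/g5.png

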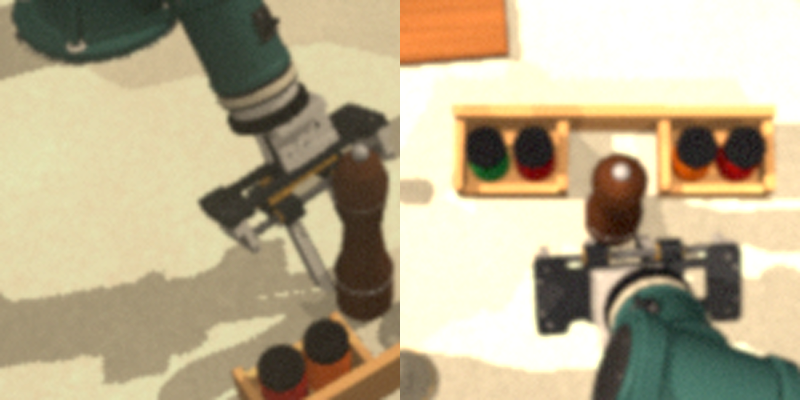

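The mill is upright and central at the bay mouth (mill x≈614, bay 569–658). I'll push on in, slowing down near the wall.

step_arm(steps=[2,0.2,0.9,0,147,4,0.5,1.8,0,147,4,0.5,1.8,0,147,4,0.5,1.8,0,147,4,0.5,1.8,0,147])

```text
time: 14.6
tool_pos: [0.5486, -0.0312, 0.0267]
tool_rot: [-2.984, 0.027, -0.691]
wrist_force: [-0.7, 0.2, -2.0]
width: 0.422
grip_force: 1.0
```

step_arm(steps=[4,0.5,1.9,0,147,4,0.4,1.9,0,147,4,0.4,1.9,0,147,4,0.4,1.9,0,147,4,0.4,1.9,0,147])

```text
time: 15.02
tool_pos: [0.5709, -0.0333, 0.027]
tool_rot: [-2.984, 0.027, -0.691]
wrist_force: [-1.3, 0.2, -1.0]
width: 0.423
grip_force: 1.0
```

step_arm(steps=[2.5,0.25,1.2,0,147,2.5,0.25,1.2,0,147,2,0.2,1,0,147,1.5,0.1,0.7,0,147,1.5,0.1,0.7,0,147])

```text
time: 15.43
tool_pos: [0.5817, -0.0342, 0.0271]
tool_rot: [-2.984, 0.027, -0.691]
wrist_force: [-1.7, 0.6, -1.1]
width: 0.424
grip_force: 1.0
```

```bash
python3 - <<'E'
from to import *
rep("bay0",np.r_[np.array([622.5,-33.5])-off,4-low])
E
```

```text
15.4333 p [581.7 -34.2  27.1] w 0.42358172050978987 az -2.2 lean [ 0.44   0.072 -0.895] low z 3.9998700712583037 contact z [12.01577355 15.21174418] cradle mill xy [616.9 -33.1] n [1. 0.] F [-1.74677133  0.57594421 -1.07874951]
bay0 [587.2 -34.6  27.1] tool move [5.  0.4 2.4]
```

Next, 1 mm rows until the force rises.

step_arm(steps=[1,0.1,0.5,0,147,1,0.1,0.5,0,147,1,0.1,0.5,0,147,1,0.1,0.5,0,147])

```text
time: 15.77
tool_pos: [0.5861, -0.0346, 0.0271]
tool_rot: [-2.984, 0.027, -0.691]
wrist_force: [-2.0, 0.9, -1.3]
width: 0.423
grip_force: 1.1
```

step_arm(steps=[0.8,0.1,0.4,0,147,0,0,0,0,147])

```text
time: 15.93
tool_pos: [0.5872, -0.0347, 0.0272]
tool_rot: [-2.984, 0.027, -0.692]
wrist_force: [-1.1, 0.2, -0.5]
width: 0.424
grip_force: 0.9
```

step_arm(steps=[0.8,0,0.4,0,147,0,0,0,0,147])

```text
time: 16.1
tool_pos: [0.588, -0.0347, 0.0272]
tool_rot: [-2.984, 0.027, -0.692]
wrist_force: [-1.1, 0.0, -0.8]
width: 0.421
grip_force: 0.9
```

step_arm(steps=[0.8,0,0.4,0,147,0,0,0,0,147])

```text
time: 16.27
tool_pos: [0.5889, -0.0347, 0.0271]
tool_rot: [-2.984, 0.027, -0.692]
wrist_force: [-0.9, 0.3, -0.7]
width: 0.427
grip_force: 0.9
```

step_arm(steps=[0.8,0,0.4,0,147,0,0,0,0,147])

```text
time: 16.43
tool_pos: [0.5898, -0.0347, 0.0271]
tool_rot: [-2.984, 0.027, -0.692]
wrist_force: [-1.8, -0.4, -0.4]
width: 0.426
grip_force: 1.0
```

step_arm(steps=[0.6,0,0.3,0,147,0,0,0,0,147])

```text
time: 16.6
tool_pos: [0.5904, -0.0347, 0.0271]
tool_rot: [-2.984, 0.027, -0.692]
wrist_force: [-0.5, 0.8, -1.5]
width: 0.424
grip_force: 1.0
```

step_arm(steps=[0.8,0,0.4,0,147,0,0,0,0,147])

```text
time: 16.77
tool_pos: [0.5911, -0.0347, 0.027]
tool_rot: [-2.984, 0.027, -0.691]
wrist_force: [-3.2, -0.5, 1.0]
width: 0.427
grip_force: 1.4
```

step_arm(steps=[0.8,0,0.4,0,147,0,0,0,0,147])

```text
time: 16.93
tool_pos: [0.5914, -0.0346, 0.0268]
tool_rot: [-2.984, 0.027, -0.689]
wrist_force: [-6.0, 0.5, 2.1]
width: 0.424
grip_force: 2.9
```

```bash
python3 - <<'E'
from to import *
from workcell import cams
import cv2
a=[]
for nm,(x,y) in(("scene",(150,120)),("top",(210,120))):
    s=cams.snapshot(nm);np.savez(nm+"6.npz",**s);a.append(cv2.resize(s["img"][y:y+100,x:x+100,::-1],(400,400),interpolation=cv2.INTER_CUBIC))
cv2.imwrite("pics/g6.png",cv2.convertScaleAbs(np.hstack(a),alpha=1.6))
E
```

```text
16.9333 p [591.4 -34.6  26.8] w 0.42381925255929964 az -2.2 lean [ 0.438  0.073 -0.896] low z 3.6343920747005143 contact z [11.6295704 14.8325841] cradle mill xy [626.7 -33.4] n [1.    0.001] F [-6.04172686  0.45824081  2.12953064]
```

View pics/g6.png

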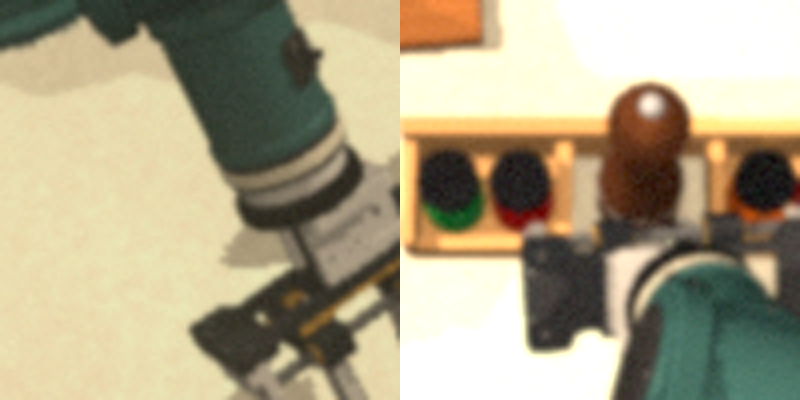

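The force stepped from 1 N to 6 N with the mill central (x≈640, bay 573–708), so the foot is against the back wall. Now I'll withdraw the hand.

step_arm(steps=[-1.5,0,-0.8,0,147,-3,0,-1.5,0,147,-6,0,-3,0,147,-12,0,-6,0,147,-18,0,-9,0,147])

```text
time: 17.45
tool_pos: [0.5478, -0.035, 0.0285]
tool_rot: [-2.984, 0.027, -0.696]
wrist_force: [-0.3, -0.5, 0.1]
width: 0.425
grip_force: 0.0
```

step_arm(steps=[-27,0,-14,0,147,-27,0,-14,0,147,-27,0,-14,0,147,-27,0,-14,0,147,0,0,0,0,147])

```text
time: 17.87
tool_pos: [0.4208, -0.0341, 0.0288]
tool_rot: [-2.985, 0.028, -0.689]
wrist_force: [0.6, 0.1, 0.3]
width: 0.424
grip_force: 0.0
```

```bash
python3 - <<'E'
from to import *
from workcell import cams
import cv2
a=[]
for nm in("scene","top"):
    s=cams.snapshot(nm);np.savez(nm+"7.npz",**s);a.append(cv2.resize(s["img"][:,:,::-1],(400,300),interpolation=cv2.INTER_AREA))
    x,y=(140,120) if nm=="scene" else (210,120)
    a.append(cv2.resize(s["img"][y:y+105,x:x+140,::-1],(400,300),interpolation=cv2.INTER_CUBIC))
cv2.imwrite("pics/g7.png",cv2.convertScaleAbs(np.vstack([np.hstack(a[:2]),np.hstack(a[2:])]),alpha=1.5))
E
```

```text
17.8667 p [420.8 -34.1  28.8] w 0.4238497939266553 az -2.3 lean [ 0.439  0.072 -0.896] low z 5.686742293407388 contact z [13.68644144 16.88880248] cradle mill xy [456.1 -33. ] n [ 1. -0.] F [0.55479307 0.13063808 0.30424164]
```

View pics/g7.png

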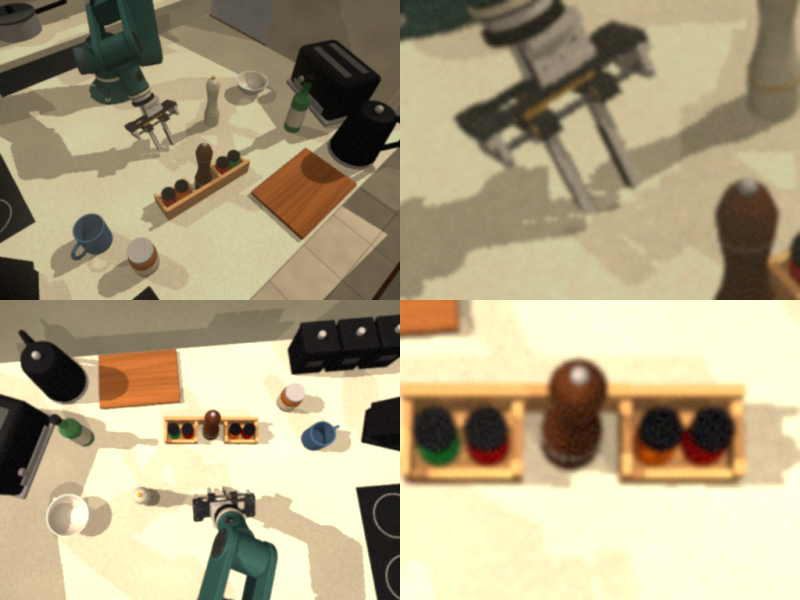

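The mill stands upright and central in the bay against the back wall. The hand is clear and the bystanders are where they were. Handing in.

```bash
python3 -c "
from h import *
print(ray(load('top7'),272.7,144.9,.203)*1000)
from workcell import manip
print(manip.finish_job())"
```

```text
[627.58892073 -35.07312047]
the job is handed in; nothing more can be done
None
```

The pepper mill is upright in the middle of the bay with its foot against the back wall: push force rose from 1 N to 6 N on contact. The hand is clear, the bystanders look undisturbed in the last pictures, and the job was handed in at about 18 s.

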